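Empty the drop-bottom battery collector

TASK

Empty the used-battery collector on the desk: draw its bolt, swing the trap-door bottom fully open with the side lever so that all four cells drop into the tray below, then swing the trap door fully shut again and push the bolt fully home so that it is latched. Leave the mug, the computer mouse and the pen cup where they stand.

Things in the scene. Friction and masses are not known exactly. Their poses are not given: they have to be found in the camera images.
- hopper: Battery collector fixed to the desk: open-topped white box, 122 (x) by 120 (y) mm, walls 5, from z 166 to 236 mm, on four 14 mm square posts at x +-85, y +-50. Origin on the desk under the box's middle, z up. Lever on its +x side (away from the robot); bolt on a grey shelf along its -y wall (x -35 to 90, y -60 to -102; bolt guides at x 82 and x -27 reach z 248).
- trap (a joint): Trap door angle (door and lever are one rigid piece): 0 = shut, level; 1.15 rad = fully open (stop). Plate 116 x 116 x 6 mm; its free +y edge swings down. Stiff hinge (0.4 Nm): it stays where it is left, even loaded, so it must be pushed both ways (3 to 5 N at the handle). While home, the bolt blocks the lever (play 0.02 rad).
- trap_handle (a point): Middle of the lever's handle: black round bar, 12 mm thick, along hopper x from x 105 to 153 mm (this point: x 130), on a steel lever in the plane x 105, 140 mm from the hinge line. At trap angle a it is at y = -58 + 140 sin(a - 0.55), z = 162 + 140 cos(a - 0.55) mm: shut (y -131, z 281), open (y 21, z 278). Push it sideways to +y to open, to -y to shut.
- trap_hinge (a point): Point on the trap door's hinge line, at hopper (0, -58, 162) mm.
- bolt (a joint): Slide bolt travel towards hopper -x: 0 = fully home (its 12 mm round steel rod crosses in front of the lever and locks the shut trap), 0.035 m = fully drawn (stop); the lever is free above 0.027 m. Stays where it is left; moves with 2 to 4 N. It goes home only when the trap is shut (within about 0.03 rad).
- bolt_knob (a point): Centre of the top face of the bolt's upright black knob, 14 mm diameter, free from z 248 to 291 mm. Home: at hopper (40, -88, 291) mm; drawn: (5, -88, 291). Push it sideways with the fingertips: to hopper -x to draw, to +x to lock.
- tray: Grey open tray, loose, standing on the desk between the posts under the hopper: 140 mm (x) by 250 mm (y) by 45 mm high, walls 4 mm. Origin at the centre of its underside, axes about parallel to the hopper's.
- cell1: a used C-size battery, a plain cylinder 26 mm diameter, 49 mm long (with its nub), 65 g nominal. Origin at its centre, x along its length. At the start it lies on the closed trap door inside the hopper, its centre about 178 mm above the desk, its length about along the hopper's x.
- cell2: a used C-size battery, a plain cylinder 26 mm diameter, 49 mm long (with its nub), 65 g nominal. Origin at its centre, x along its length. At the start it lies on the closed trap door inside the hopper, its centre about 178 mm above the desk, its length about along the hopper's x.
- cell3: a used C-size battery, a plain cylinder 26 mm diameter, 49 mm long (with its nub), 65 g nominal. Origin at its centre, x along its length. At the start it lies on the closed trap door inside the hopper, its centre about 178 mm above the desk, its length about along the hopper's x.
- cell4: a used C-size battery, a plain cylinder 26 mm diameter, 49 mm long (with its nub), 65 g nominal. Origin at its centre, x along its length. At the start it lies on the closed trap door inside the hopper, its centre about 178 mm above the desk, its length about along the hopper's x.
- mug: White ceramic mug, 82 mm diameter, 95 mm high, handle at its +y; bystander. Origin under its centre.
- mouse: Black computer mouse, 105 by 62 by 32 mm; bystander. Origin under its centre.
- pencup: Dark metal pen cup, 72 mm diameter, 100 mm high, its pens reaching about 140 mm; bystander. Origin under its centre.
Mind the look-alikes: they are no part of the job. What is shaped like the cell3 but green is not meant.

How it is judged (in metres and radians):
On the way, in this order (a step that is already met when the one before it is completed fails the run):
1. the trap door is swung open past 1.0 rad (value of joint trap above 1 rad), for 0.2 s.
2. with all four cells in the tray, the trap door is shut again (below 0.04 rad) (value of joint trap below 0.04 rad and x of cell1 in the frame of tray between -0.07 and 0.07 m and y of cell1 in the frame of tray between -0.125 and 0.125 m and z of each of cell1, cell2, cell3, cell4 in the frame of tray below 0.055 m and x of cell2 in the frame of tray between -0.07 and 0.07 m and y of cell2 in the frame of tray between -0.125 and 0.125 m and x of cell3 in the frame of tray between -0.07 and 0.07 m and y of cell3 in the frame of tray between -0.125 and 0.125 m and x of cell4 in the frame of tray between -0.07 and 0.07 m and y of cell4 in the frame of tray between -0.125 and 0.125 m), for 0.2 s.
At the end, for the whole second after the job is handed in: The trap door is shut (below 0.04 rad), the bolt is home (within 8 mm), and all four cells lie at rest inside the tray (centres within its outline and less than 55 mm above its underside) (all of step 2 and value of joint bolt below 0.008 m and linear speed of each of cell1, cell2, cell3, cell4 below 0.03 m/s); the robot touches nothing.
It fails at once if the mug is displaced by more than 30 mm or tipped (distance of mug from where it was at the start of the episode above 0.03 m or angle between mug's own z axis and vertical above 0.5 rad).
It fails at once if the computer mouse is displaced by more than 30 mm or tipped (distance of mouse from where it was at the start of the episode above 0.03 m or angle between mouse's own z axis and vertical above 0.5 rad).
It fails at once if the pen cup is displaced by more than 30 mm or tipped (distance of pencup from where it was at the start of the episode above 0.03 m or angle between pencup's own z axis and vertical above 0.5 rad).
It also fails if it takes over 59 s, if anything falls off the work surface, if the arm or the gripper's body presses on something with over 40 N, if the wrist force passes 120 N, or if a joint passes its speed limit or range.

ROBOT

A 6-joint arm with a two-finger parallel gripper is mounted at the origin on the work surface. World frame = base frame: x ahead of the robot, y to its left, z up, the work surface at z = 0. Lengths are in m, angles in degrees, forces in N, time in s.
With the tool pointing down it reaches from about 0.4 to 0.825 m from the base axis. Payload 7 kg.
Tool frame: the origin (TCP) lies on the centre line of the jaws, within the pads' length; the fingertips stand 8 mm ahead of it and the grasp point (between the pads) lies 11 mm behind it; z points along the fingers, y is the line along which they close (so a half turn about z gives the same grasp; the last joint's range is limited). The gripper opens to 88 mm and grips with 3 to 60 N. Pads are 19 mm wide; open, the fingers measure 130 mm over their backs; the gripper's body (78 mm by 193 mm) begins 47 mm behind the grasp point.
Start: joints at [83.428, 20.546, 0.682, 0, -70.136, -16.507], TCP at [0.265, 0.621, 0.235] pointing down, gripper open.
Joint ranges: [-176.03, 176.03], [-82.01, 121.73], [-58.28, 71.71], [-173.87, 95.51], [-174.79, -0.11], [-173.66, 173.66]. Speed limits (degrees/s): [136.94, 136.94, 172.46, 180, 180, 180].

INTERFACE

Orientations are given as [roll, pitch, yaw] about the fixed x, y, z axes, in that order (R = Rz(yaw) Ry(pitch) Rx(roll)).
In Python, from plant import r gives the robot as it stands.
- The arm moves only by the tool carry_out, never from a script. Its argument "targets" is a list of rows, each a list of 6 numbers: the shift along the tool's x, y, z scaled (see below), then the turn, a rotation vector about the tool's x, y, z scaled (see below). A call has 1 to 5 rows; each row shifts and turns the commanded pose from where the row before left it, along the tool's axes as they then stand; what a row does not reach is not made up. The controller multiplies each number of a shift by 0.5 m and each number of a turn by 60 degrees. A row lasts 1/8 s, in which the tool goes at most 62.5 mm and 10.7 degrees, less where a joint would pass 70% of its speed; a pose out of reach is approached as far as the arm can. A call with a number of a shift or a turn outside -1 to 1 is refused whole. A call with a gripper value outside its range is refused whole. "hand" is the opening, from 0 (shut) to 1 (fully open), set as the call begins (left out, the last holds). The fingers move at their own pace and stop on an object; "squeeze" is the grip in N (left out, the last holds). Time passes only in rows, so rows that do not move let the fingers close. It gives the time, the measured TCP pose, the force, the opening and the grip force at its end, in the units of the state.
- r.get_state(): the state, without advancing time (a new reading comes with each control period).
- r.capture(name): name is "scene" or "top" or "wrist"; returns the picture (480x640x3 uint8, red, green, blue); there is no depth.
- r.camera_info(name): a dict with "K" (3x3 intrinsics, pixels), "eye" and "attitude" of the camera in the world. Camera axes: x right, y down, z forward; pixel columns grow to the right and rows downward; lengths in m; the calibration is good to about 2 mm. A picture is of the moment at which its call begins: read the wrist's pose just before it. camera_info takes no time and is no camera call; for the wrist camera it gives the pose at the moment of the call.
- r.close_job(): hands the job in; it is judged then, once.
The state is a dict: "time_s": time; "joints": joint angles; "qd": joint speeds; "joint_torque": joint torques, N m; "tcp_pos": TCP position; "eef_rot": TCP orientation; "contact_force": force on the tool from outside, world axes, zero at the start; "moment": the same for the moment, N m; "gripper_width": finger opening in m; "gripper_force": force on a finger pad.
Only numpy, scipy, OpenCV 4.12 (cv2) and the standard library are available. Lean on these libraries where they do the work, as an engineer would, in place of code of your own. Each camera call takes 0.05 s, during which the arm holds its last target. There are 200 camera calls.

## Working session

There is one attempt and no reset: what is moved stays moved. The work goes in short steps, Python scripts to look and compute and a tool call to move; the robot and the scene stay as the last step left them, time stands still between calls to the robot, and variables do not carry over. Pictures are saved under pics/ and viewed, at most 10 in all, crops included, and the job is handed in when it is done.

Besides the shell and the picture viewer there is one more tool, called after "Request:" as name([rows], argument=value, ...), one row to a line, values as JSON. carry_out: Moves the arm, as the interface text tells. Its arguments: {"type":"object","properties":{"targets":{"type":"array","items":{"type":"array","items":{"type":"number","minimum":-1,"maximum":1}}},"hand":{"type":"number"},"squeeze":{"type":"number"}},"required":["targets"]}

```bash
mkdir -p pics; python3 - <<'E'
from plant import r
import cv2
s=r.get_state();print(s['time_s'],s['tcp_pos'],s['eef_rot'],s['gripper_width'])
for n in('scene','top'):
    i=r.camera_info(n);print(n,i)
    cv2.imwrite(f'pics/{n}0.png',r.capture(n)[:,:,::-1])
E
```

```text
0.0 [0.26441468 0.62052065 0.23362614] [ 1.79904137e+02 -9.73804714e-03 -2.30826413e+01] 0.0874821015443282
scene {'K': array([[535.90637688,   0.        , 332.30065104],
       [  0.        , 535.90637688, 237.69976132],
       [  0.        ,   0.        ,   1.        ]]), 'eye': array([ 1.56601441, -0.53821646,  0.95014519]), 'attitude': array([-124.79012029,    0.74226944,   58.22277931])}
top {'K': array([[488.26592426,   0.        , 319.38970928],
       [  0.        , 488.26592426, 244.1722763 ],
       [  0.        ,   0.        ,   1.        ]]), 'eye': array([0.52351536, 0.05466337, 1.27116079]), 'attitude': array([-175.50658684,   -1.41713349,  -90.12598603])}
```

View pics/scene0.png

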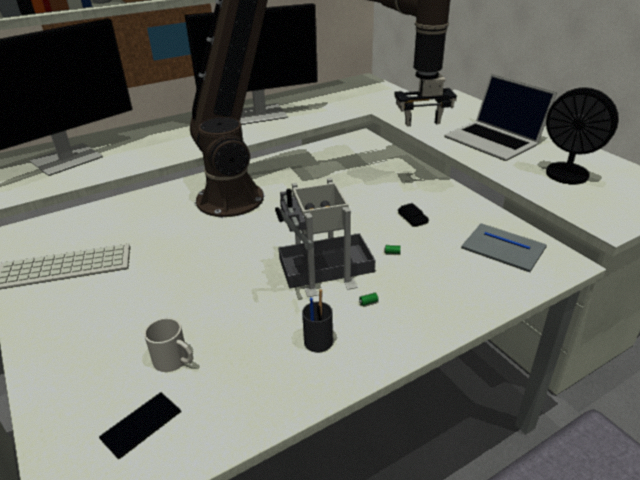

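View pics/top0.png

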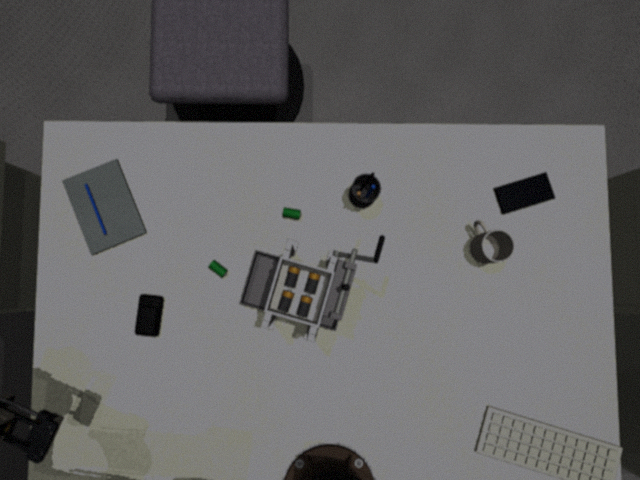

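The top view shows the hopper near (300,290), its bolt shelf and lever to the right, the handle near (379,248) and the mug near (490,247). The pen cup is near (365,190). I'll enlarge both views.

```bash
python3 - <<'E'
import cv2
t=cv2.imread('pics/top0.png')[225:355,235:395]
cv2.imwrite('pics/topc.png',cv2.convertScaleAbs(cv2.resize(t,None,fx=4.5,fy=4.5,interpolation=cv2.INTER_CUBIC),alpha=1.4))
t=cv2.imread('pics/scene0.png')[170:300,265:385]
cv2.imwrite('pics/scenec.png',cv2.convertScaleAbs(cv2.resize(t,None,fx=4.5,fy=4.5,interpolation=cv2.INTER_CUBIC),alpha=1.6))
E
```

```text
(no output)
```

View pics/topc.png

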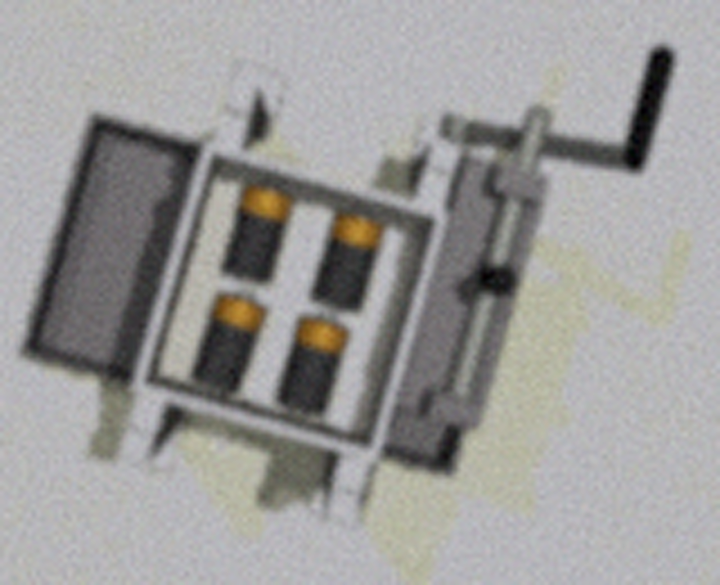

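View pics/scenec.png

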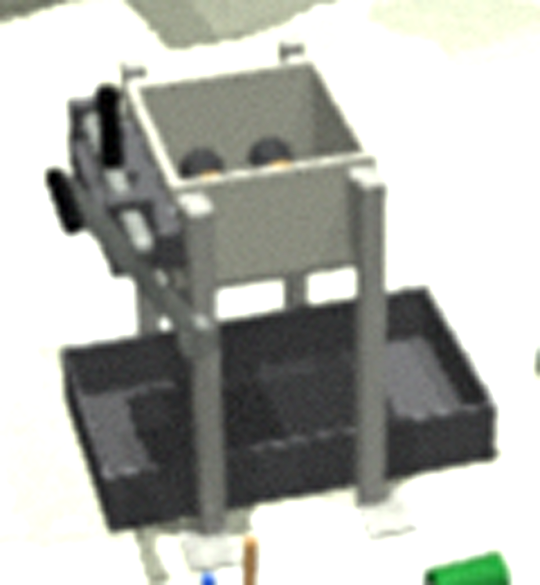

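The top crop shows the rim corners at about (207,150), (440,215), (143,382) and (373,452), the knob at (495,277), and the handle ends at (661,52) and (632,165). In the scene crop the rim is visible, with the knob top at (108,90) and the handle at (57,172)–(72,228). Next I'll fit the hopper pose.

```bash
cat > h.py <<'E'
import numpy as np
from plant import r
from scipy.spatial.transform import Rotation as R
from scipy.optimize import least_squares
def proj(n,P):
    i=r.camera_info(n);C=R.from_euler('xyz',i['attitude'],degrees=True).as_matrix()
    p=(np.atleast_2d(P)-i['eye'])@C@i['K'].T
    return p[:,:2]/p[:,2:]
E
python3 - <<'E'
from h import *
T=[((61,60,236),(207,150)),((61,-60,236),(440,215)),((-61,60,236),(143,382)),((-61,-60,236),(373,452)),((40,-88,291),(496,276)),((153,-131,281),(661,50)),((105,-131,281),(632,166))]
S=[((61,60,236),(375,160)),((-61,-60,236),(128,85)),((61,-60,236),(183,195)),((-61,60,236),(315,65)),((40,-88,291),(108,90)),((153,-131,281),(73,226)),((105,-131,281),(57,174))]
def W(p,P): return R.from_euler('z',p[3]).apply(np.array(P)/1e3)+p[:3]
def f(p,sep=False):
    o=[]
    for n,L,of in(('top',T,(235,225)),('scene',S,(265,170))):
        u=(np.array([l[1] for l in L])+.5)/4.5-.5+of
        o.append(proj(n,W(p,[l[0] for l in L]))-u)
    return np.vstack(o).ravel()
s=least_squares(f,[.45,.1,0,-.2],loss='soft_l1');p=s.x
print(p[:3],np.degrees(p[3]));print(f(p).reshape(-1,2).round(1))
# independent triangulation of knob and handle
for k,j in((4,'knob'),(5,'hout'),(6,'hin')):
    a=(np.array(T[k][1])+.5)/4.5-.5+(235,225);b=(np.array(S[k][1])+.5)/4.5-.5+(265,170)
    q=least_squares(lambda x:np.r_[(proj('top',x)-a).ravel(),(proj('scene',x)-b).ravel()],W(p,T[k][0])).x
    print(j,q.round(4),W(p,T[k][0]).round(4))
# bystanders on the desk
def desk(u,z):
    return least_squares(lambda x:(proj('top',[x[0],x[1],z])-u).ravel(),[.5,0]).x.round(3)
print('mug',desk((492,246),.09),'pencup',desk((364,191),.1),'mouse',desk((149,315),.02))
np.save('p.npy',p)
E
```

```text
[ 0.50404096  0.07172673 -0.00384783] -16.631339963186186
[[-0.2 -1.8]
 [ 2.1 -0.2]
 [-2.8  2.1]
 [ 0.7  2.7]
 [ 1.6 -0.3]
 [ 0.   2.8]
 [ 0.  -0.5]
 [ 0.8 -0.3]
 [ 0.4  0.4]
 [-2.  -1.1]
 [ 1.5 -1.3]
 [ 0.8  0.8]
 [ 0.3  0.3]
 [ 0.1  1.4]]
knob [ 0.5157 -0.0224  0.2883] [ 0.5172 -0.024   0.2872]
hout [ 0.6179 -0.0984  0.2809] [ 0.6131 -0.0976  0.2772]
hin [ 0.5659 -0.0833  0.2803] [ 0.5672 -0.0838  0.2772]
mug [ 0.612 -0.397] pencup [ 0.745 -0.083] mouse [0.443 0.454]
```

```bash
python3 - <<'E'
from h import *
T=[((58.5,57.5,236),(207,150)),((58.5,-57.5,236),(440,215)),((-58.5,57.5,236),(143,382)),((-58.5,-57.5,236),(373,452)),((40,-88,291),(496,276)),((130,-131,281),(647,108))]
S=[((61,60,236),(375,160)),((-61,-60,236),(128,85)),((61,-60,236),(183,195)),((-61,60,236),(315,65)),((40,-88,291),(108,90)),((130,-131,281),(65,200))]
def W(p,P): return R.from_euler('z',p[2]).apply(np.array(P)/1e3)+[p[0],p[1],0]
def f(p):
    return np.vstack([proj(n,W(p,[l[0] for l in L]))-((np.array([l[1] for l in L])+.5)/4.5-.5+of) for n,L,of in(('top',T,(235,225)),('scene',S,(265,170)))]).ravel()
p=least_squares(f,[.5,.07,-.28],loss='soft_l1').x
print(p,np.degrees(p[2]));print(f(p).reshape(-1,2).round(1).tolist());np.save('p.npy',p)
E
cat >> h.py <<'E'
def W2(P):
    p=np.load('p.npy');return R.from_euler('z',p[2]).apply(np.array(P)/1e3)+[p[0],p[1],0]
def go(*P):
    "shift numbers (tool axes, /0.5) from present TCP to hopper points (mm), and present TCP in hopper mm"
    p=np.load('p.npy');s=r.get_state();t=s['tcp_pos'];e=R.from_euler('xyz',s['eef_rot'],degrees=True)
    h=R.from_euler('z',-p[2]).apply(t-[p[0],p[1],0])*1e3
    print('t',s['time_s'],'hopper mm',h.round(1),'rot',s['eef_rot'].round(2),'F_h',R.from_euler('z',-p[2]).apply(s['contact_force']).round(1),'w',s['gripper_width'])
    for q in P: print(q,'->',(e.inv().apply(W2(q)-t)/.5).round(3))
E
python3 -c "
from h import *
go((76,-88,360))"
```

```text
[ 0.50509713  0.0711975  -0.28638754] -16.40879762213097
[[0.6, -0.9], [0.9, -0.1], [-1.1, 1.0], [0.3, 0.8], [2.0, -1.0], [0.4, -0.3], [1.0, -1.4], [0.2, -0.6], [-2.0, -2.1], [1.4, -2.3], [0.9, -0.2], [0.4, -0.0]]
t 0.1 hopper mm [-386.   459.   233.7] rot [ 1.7992e+02 -1.0000e-02 -2.3090e+01] F_h [-0.4 -0.7  0.1] w 0.08765852356145916
(76, -88, 360) -> [ 1.045  0.98  -0.251]
```

Request:
carry_out([
  [0,0,-0.12,0,0,-0.055],
  [0,0,-0.12,0,0,-0.055],
], hand=0)

```text
time_s: 0.35
tcp_pos: [0.2645, 0.6205, 0.355]
eef_rot: [179.9, -0.0, -16.4]
contact_force: [0.5, 2.4, 0.3]
gripper_width: 0.073
gripper_force: 0.0
```

```bash
python3 -c "
from h import *
go((76,-88,350))"
```

```text
t 0.35 hopper mm [-386.   458.9  355. ] rot [ 1.7985e+02 -3.0000e-02 -1.6370e+01] F_h [-0.2  2.5  0.3] w 0.07299435078195662
(76, -88, 350) -> [0.923 1.095 0.013]
```

Request:
carry_out([
  [0.075,0.09,0,0,0,0],
  [0.075,0.09,0,0,0,0],
  [0.075,0.09,0,0,0,0],
  [0.075,0.09,0,0,0,0],
  [0.075,0.09,0,0,0,0],
])

```text
time_s: 0.98
tcp_pos: [0.3808, 0.35, 0.3544]
eef_rot: [180.0, 0.0, -16.5]
contact_force: [0.7, 0.6, 0.5]
gripper_width: 0.0232
gripper_force: 0.0
```

Request:
carry_out([
  [0.075,0.09,0,0,0,0],
  [0.075,0.09,0,0,0,0],
  [0.075,0.09,0,0,0,0],
  [0.075,0.09,0,0,0,0],
  [0.075,0.09,0,0,0,0],
])

```text
time_s: 1.6
tcp_pos: [0.4967, 0.0812, 0.3545]
eef_rot: [-180.0, 0.0, -16.5]
contact_force: [1.5, 0.1, 0.3]
gripper_width: 0.0004
gripper_force: 0.0
```

Request:
carry_out([
  [0.08,0.09,0,0,0,0],
  [0.08,0.09,0,0,0,0],
  [0,0,0,0,0,0],
])

```text
time_s: 1.98
tcp_pos: [0.5483, -0.0295, 0.3533]
eef_rot: [179.9, 0.1, -16.8]
contact_force: [0.7, 1.1, -1.0]
gripper_width: 0.0004
gripper_force: 0.0
```

```bash
python3 - <<'E'
from h import *
import cv2
go((76,-88,270))
i=r.camera_info('wrist');im=r.capture('wrist')
print(i)
print('pred knob',proj('wrist',W2((40,-88,291))),'handle ends',proj('wrist',W2([(105,-131,281),(153,-131,281)])))
cv2.imwrite('pics/w1.png',im[:,:,::-1])
E
```

```text
t 1.975 hopper mm [ 69.9 -84.4 353.3] rot [ 1.7991e+02  1.1000e-01 -1.6780e+01] F_h [ 0.4  1.2 -1. ] w 0.0004144734804127638
(76, -88, 270) -> [0.013 0.007 0.167]
{'K': array([[389.95716659,   0.        , 316.6075396 ],
       [  0.        , 389.95716659, 236.455672  ],
       [  0.        ,   0.        ,   1.        ]]), 'eye': array([ 0.62533137, -0.05385356,  0.5032187 ]), 'attitude': array([ 1.62670170e+02, -9.88242425e-02, -1.06734051e+02])}
pred knob [[322.70721343 305.09936089]] handle ends [[396.77649879 195.3715023 ]
 [401.81278155 108.0490638 ]]
```

View pics/w1.png

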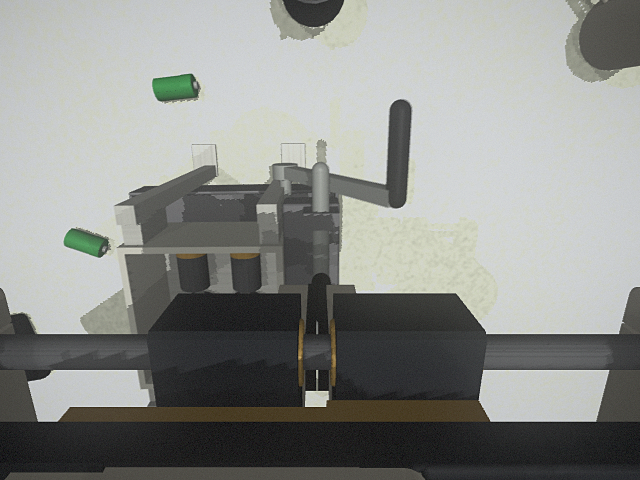

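The wrist view shows the handle from (396,200) to (400,105) against a prediction of (397,195)–(402,108). The knob is on the predicted column, so the pose is good. Descending next to the knob.

Request:
carry_out([
  [0.012,0.007,0.06,0,0,0.005],
  [0,0,0.06,0,0,0],
  [0,0,0.047,0,0,0],
  [0,0,0,0,0,0],
])

```text
time_s: 2.52
tcp_pos: [0.5512, -0.03, 0.2695]
eef_rot: [179.9, 0.2, -16.7]
contact_force: [0.4, 0.2, 0.4]
gripper_width: 0.0001
gripper_force: 0.0
```

```bash
python3 -c "
from h import *
go((56,-88,270),(22,-88,270))"
```

```text
t 2.525 hopper mm [ 72.8 -84.1 269.5] rot [179.92   0.18 -16.7 ] F_h [0.4 0.3 0.4] w 5.378535149788157e-05
(56, -88, 270) -> [-0.034  0.008 -0.001]
(22, -88, 270) -> [-0.102  0.008 -0.001]
```

Request:
carry_out([
  [-0.02,0.006,0,0,0,0],
  [-0.015,0,0,0,0,0],
  [-0.015,0,0,0,0,0],
  [-0.015,0,0,0,0,0],
])

```text
time_s: 3.02
tcp_pos: [0.5207, -0.0243, 0.272]
eef_rot: [-180.0, -0.1, -16.8]
contact_force: [1.6, -0.4, 1.0]
gripper_width: 0.0002
gripper_force: 1.0
```

Request:
carry_out([
  [-0.01,0,0,0,0,0],
  [-0.01,0,0,0,0,0],
  [-0.005,0,0,0,0,0],
  [0,0,0,0,0,0],
])

```text
time_s: 3.52
tcp_pos: [0.5083, -0.0209, 0.271]
eef_rot: [180.0, 0.0, -16.8]
contact_force: [0.7, -0.6, 1.1]
gripper_width: 0.0005
gripper_force: 0.7
```

```bash
python3 -c "
from h import *
go((20,-88,270))"
```

```text
t 3.525 hopper mm [ 29.1 -87.4 271. ] rot [ 1.7999e+02  3.0000e-02 -1.6770e+01] F_h [ 0.8 -0.4  1.1] w 0.00045214419991941395
(20, -88, 270) -> [-0.018  0.001  0.002]
```

Request:
carry_out([
  [-0.008,0,0,0,0,0],
  [-0.006,0,0,0,0,0],
  [0,0,0,0,0,0],
])

```text
time_s: 3.9
tcp_pos: [0.5015, -0.0188, 0.271]
eef_rot: [180.0, 0.0, -16.8]
contact_force: [1.2, -1.6, -0.0]
gripper_width: 0.0004
gripper_force: 0.8
```

Request:
carry_out([
  [-0.005,0,0,0,0,0],
  [0,0,0,0,0,0],
])

```text
time_s: 4.15
tcp_pos: [0.5006, -0.0184, 0.2712]
eef_rot: [-180.0, -0.1, -16.8]
contact_force: [8.2, -5.1, -2.5]
gripper_width: 0.0003
gripper_force: 4.7
```

```bash
python3 -c "
from h import *
go((20,-88,270))"
```

```text
t 4.15 hopper mm [ 21.  -87.2 271.2] rot [-1.800e+02 -1.400e-01 -1.677e+01] F_h [ 9.3 -2.6 -2.5] w 0.00033595321852807167
(20, -88, 270) -> [-0.002  0.002  0.002]
```

Bolt is drawn to its stop (9 N there, and the contact geometry matches). Moving on to straddle the handle.

Request:
carry_out([
  [0.02,0,0,0,0,0],
  [0,0,-0.07,0,0,0],
  [0,0,-0.07,0,0,0],
  [0.1,0.044,0,0,0,0],
  [0.1,0.044,0,0,0,0],
], hand=0.45)

```text
time_s: 4.78
tcp_pos: [0.5932, -0.0922, 0.3417]
eef_rot: [-179.9, -0.0, -16.7]
contact_force: [0.8, 0.5, 0.9]
gripper_width: 0.0386
gripper_force: 0.0
```

Request:
carry_out([
  [0,0,0,0,0,0],
])

```text
time_s: 4.9
tcp_pos: [0.5937, -0.0937, 0.3383]
eef_rot: [179.9, 0.3, -16.9]
contact_force: [0.0, 0.1, -0.6]
gripper_width: 0.0394
gripper_force: 0.0
```

```bash
python3 -c "
from h import *
go((134,-131,277))"
```

```text
t 4.9 hopper mm [ 131.5 -133.1  338.3] rot [179.93   0.25 -16.93] F_h [ 0.   0.1 -0.6] w 0.03942203187156162
(134, -131, 277) -> [ 0.005 -0.004  0.123]
```

Request:
carry_out([
  [0.004,-0.003,0.06,0,0,0],
  [0,0,0.06,0,0,0],
  [0,0,0,0,0,0],
])

```text
time_s: 5.28
tcp_pos: [0.5928, -0.0907, 0.2786]
eef_rot: [179.9, 0.3, -16.8]
contact_force: [-0.3, 0.2, 0.5]
gripper_width: 0.0392
gripper_force: 0.0
```

Request:
carry_out([
  [0,-0.028,0,0,0,0],
  [0,-0.03,-0.016,0,0,0],
  [0,-0.03,-0.012,0,0,0],
])

```text
time_s: 5.65
tcp_pos: [0.6077, -0.0478, 0.2969]
eef_rot: [-180.0, -0.1, -16.8]
contact_force: [-0.2, -1.4, 0.4]
gripper_width: 0.0396
gripper_force: 0.8
```

```bash
python3 -c "
from h import *
go((134,-58,297))"
```

```text
t 5.65 hopper mm [132.1 -85.2 296.9] rot [-1.7997e+02 -9.0000e-02 -1.6750e+01] F_h [ 0.2 -1.4  0.4] w 0.039553374222327076
(134, -58, 297) -> [ 0.004 -0.054 -0.   ]
```

Request:
carry_out([
  [0.002,-0.028,0,0,0,0],
  [0.002,-0.028,0,0,0,0],
  [0,-0.028,-0.002,0,0,0],
  [0,-0.028,0,0,0,0],
  [0,-0.028,0.006,0,0,0],
])

```text
time_s: 6.28
tcp_pos: [0.6296, 0.0183, 0.293]
eef_rot: [-180.0, -0.0, -16.8]
contact_force: [-0.2, -3.4, 1.9]
gripper_width: 0.039
gripper_force: 1.2
```

Request:
carry_out([
  [0,-0.028,0.01,0,0,0],
  [0,-0.024,0.01,0,0,0],
  [0,-0.024,0.01,0,0,0],
])

```text
time_s: 6.65
tcp_pos: [0.6402, 0.0545, 0.2774]
eef_rot: [180.0, 0.0, -16.8]
contact_force: [-1.1, -3.0, -0.2]
gripper_width: 0.0399
gripper_force: 1.6
```

```bash
python3 -c "
from h import *
go((134,35,275))"
```

```text
t 6.65 hopper mm [134.3  22.2 277.4] rot [ 1.7998e+02  3.0000e-02 -1.6780e+01] F_h [-0.2 -3.2 -0.2] w 0.03985092912595078
(134, 35, 275) -> [-0.001 -0.026  0.005]
```

Request:
carry_out([
  [0,-0.012,0.003,0,0,0],
  [0,-0.01,0.002,0,0,0],
  [0,0,0,0,0,0],
])

```text
time_s: 7.02
tcp_pos: [0.6431, 0.0645, 0.2751]
eef_rot: [180.0, 0.1, -16.8]
contact_force: [-1.3, -1.8, -1.0]
gripper_width: 0.0394
gripper_force: 1.3
```

Request:
carry_out([
  [0,-0.008,0,0,0,0],
  [0,0,0,0,0,0],
])

```text
time_s: 7.28
tcp_pos: [0.6441, 0.0673, 0.2755]
eef_rot: [179.9, 0.0, -16.8]
contact_force: [-1.6, -6.1, -3.0]
gripper_width: 0.0396
gripper_force: 3.0
```

Request:
carry_out([
  [0,0,0,0,0,0],
  [0,0,0,0,0,0],
])

```text
time_s: 7.52
tcp_pos: [0.644, 0.0673, 0.2755]
eef_rot: [179.9, 0.0, -16.8]
contact_force: [-2.3, -5.7, -3.6]
gripper_width: 0.0397
gripper_force: 2.8
```

```bash
python3 - <<'E'
from h import *
import cv2
go((134,35,275))
a=r.capture('top')[225:355,235:395,::-1];b=r.capture('scene')[170:300,265:395,::-1]
f=lambda t,k:cv2.convertScaleAbs(cv2.resize(t,None,fx=k,fy=k,interpolation=cv2.INTER_CUBIC),alpha=1.5)
a,b=f(a,2.7),f(b,2.7);print(a.shape,b.shape)
cv2.imwrite('pics/open.png',np.hstack([a,b]))
E
```

```text
t 7.525 hopper mm [134.4  35.5 275.5] rot [ 1.7995e+02  4.0000e-02 -1.6820e+01] F_h [-0.6 -6.1 -3.6] w 0.039677071805299426
(134, 35, 275) -> [-0.001  0.001  0.001]
(351, 432, 3) (351, 351, 3)
```

View pics/open.png

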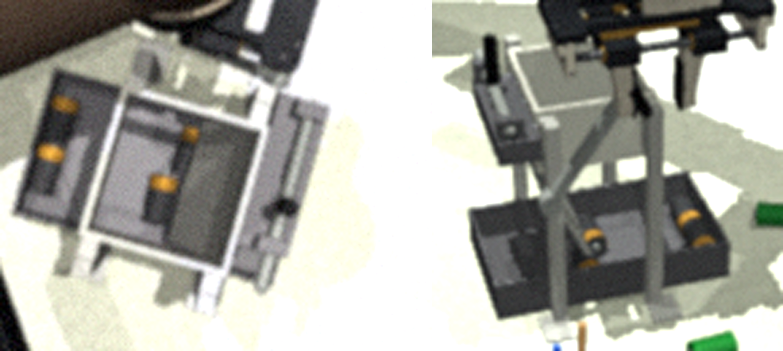

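The bottom is fully open, and all four cells look to be in the tray: two in the +y part and two under the box by the door. Closing slowly.

Request:
carry_out([
  [0,0.028,0,0,0,0],
  [0,0.028,0,0,0,0],
  [0,0.02,-0.006,0,0,0],
  [0,0.02,-0.01,0,0,0],
  [0,0.02,-0.01,0,0,0],
])

```text
time_s: 8.25
tcp_pos: [0.6292, 0.0134, 0.2907]
eef_rot: [-179.8, -0.3, -16.7]
contact_force: [1.5, 3.8, 3.2]
gripper_width: 0.0396
gripper_force: 2.6
```

```bash
python3 - <<'E'
from h import *
import cv2
go((134,-29,291),(134,-72,298))
a=r.capture('top')[225:355,235:395,::-1];b=r.capture('scene')[170:300,265:395,::-1]
f=lambda t,k:cv2.convertScaleAbs(cv2.resize(t,None,fx=k,fy=k,interpolation=cv2.INTER_CUBIC),alpha=1.5)
cv2.imwrite('pics/mid.png',np.hstack([f(a,2.7),f(b,2.7)]))
E
```

```text
t 8.25 hopper mm [135.4 -20.4 290.7] rot [-179.75   -0.25  -16.74] F_h [0.4 4.  3.2] w 0.03963591530417397
(134, -29, 291) -> [-0.003  0.017 -0.001]
(134, -72, 298) -> [-0.002  0.103 -0.015]
```

View pics/mid.png

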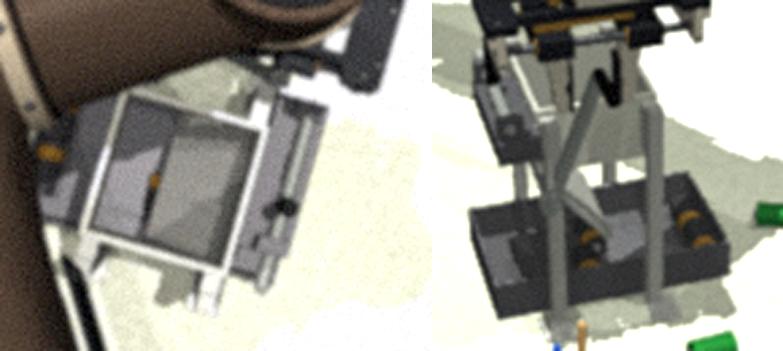

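The door is lifting clear and the cells stay in the tray. Continuing to shut.

Request:
carry_out([
  [0,0.028,-0.006,0,0,0],
  [0,0.028,-0.006,0,0,0],
  [0,0.028,-0.002,0,0,0],
  [0,0.028,0,0,0,0],
  [0,0.028,0.004,0,0,0],
])

```text
time_s: 8.98
tcp_pos: [0.6071, -0.0554, 0.2933]
eef_rot: [180.0, 0.0, -16.8]
contact_force: [2.3, 3.3, 2.9]
gripper_width: 0.0396
gripper_force: 1.6
```

Request:
carry_out([
  [0,0.028,0.008,0,0,0],
  [0,0.024,0.01,0,0,0],
  [0,0.024,0.01,0,0,0],
])

```text
time_s: 9.35
tcp_pos: [0.5961, -0.0916, 0.2789]
eef_rot: [180.0, 0.0, -16.8]
contact_force: [1.9, 3.8, 1.4]
gripper_width: 0.0395
gripper_force: 1.5
```

```bash
python3 -c "
from h import *
go((134,-145,277))"
```

```text
t 9.35 hopper mm [ 133.3 -130.5  278.9] rot [ 1.7998e+02  4.0000e-02 -1.6790e+01] F_h [0.8 4.2 1.4] w 0.039482095306968105
(134, -145, 277) -> [0.002 0.029 0.004]
```

Request:
carry_out([
  [0,0.012,0.004,0,0,0],
  [0,0.012,0,0,0,0],
  [0,0.006,0,0,0,0],
  [0,0,0,0,0,0],
])

```text
time_s: 9.85
tcp_pos: [0.5916, -0.1048, 0.2763]
eef_rot: [-180.0, 0.1, -16.8]
contact_force: [1.4, 4.7, -3.7]
gripper_width: 0.039
gripper_force: 2.3
```

Request:
carry_out([
  [0,0.005,0,0,0,0],
  [0,0.004,0,0,0,0],
  [0,0,0,0,0,0],
])

```text
time_s: 10.22
tcp_pos: [0.5915, -0.1057, 0.2762]
eef_rot: [-179.7, 0.1, -16.7]
contact_force: [2.0, 19.1, -3.6]
gripper_width: 0.04
gripper_force: 9.2
```

```bash
python3 -c "
from h import *
go((134,-145,277))"
```

```text
t 10.225 hopper mm [ 132.8 -145.3  276.2] rot [-1.7969e+02  7.0000e-02 -1.6700e+01] F_h [-3.4 18.9 -3.6] w 0.04001512145106371
(134, -145, 277) -> [ 0.002 -0.001 -0.002]
```

Shut against the stop at 19 N. Now releasing and going round to the knob's -x side.

Request:
carry_out([
  [0,-0.03,0,0,0,0],
  [0,0,-0.07,0,0,0],
  [0,0,-0.07,0,0,0],
  [-0.1,-0.029,0,0,0,0],
  [-0.1,-0.029,0,0,0,0],
], hand=0.45)

```text
time_s: 10.85
tcp_pos: [0.507, -0.0387, 0.3476]
eef_rot: [179.9, 0.0, -16.9]
contact_force: [0.2, 1.6, 0.7]
gripper_width: 0.0391
gripper_force: 0.0
```

Request:
carry_out([
  [-0.1,-0.029,0,0,0,0],
  [0,0,0,0,0,0],
  [0,0,0,0,0,0],
  [0,0,0,0,0,0],
], hand=0)

```text
time_s: 11.35
tcp_pos: [0.4648, -0.0106, 0.3474]
eef_rot: [179.9, 0.0, -16.8]
contact_force: [0.0, -1.1, -0.4]
gripper_width: 0.005
gripper_force: 0.0
```

```bash
python3 -c "
from h import *
go((-20,-88,270))"
```

```text
t 11.35 hopper mm [-15.5 -89.8 347.4] rot [ 1.7994e+02  2.0000e-02 -1.6820e+01] F_h [ 0.3 -1.  -0.4] w 0.005022566354451006
(-20, -88, 270) -> [-0.009 -0.004  0.155]
```

Request:
carry_out([
  [-0.014,-0.003,0,0,0,0],
  [0,0,0.08,0,0,0],
  [0,0,0.074,0,0,0],
  [0,0,0,0,0,0],
])

```text
time_s: 11.85
tcp_pos: [0.4565, -0.0073, 0.2683]
eef_rot: [179.8, 0.3, -16.8]
contact_force: [0.8, -0.6, 1.6]
gripper_width: 0.0005
gripper_force: 0.0
```

Request:
carry_out([
  [0.015,0,0,0,0,0],
  [0.015,0,0,0,0,0],
  [0.015,0,0,0,0,0],
  [0.015,0,0,0,0,0],
  [0,0,0,0,0,0],
])

```text
time_s: 12.48
tcp_pos: [0.4874, -0.0155, 0.2705]
eef_rot: [180.0, -0.0, -16.8]
contact_force: [0.1, -0.5, -0.3]
gripper_width: 0.0003
gripper_force: 0.0
```

```bash
python3 -c "
from h import *
go((23.5,-88,270))"
```

```text
t 12.475 hopper mm [  7.5 -88.2 270.5] rot [ 1.7999e+02 -1.0000e-02 -1.6810e+01] F_h [ 0.2 -0.4 -0.3] w 0.0002521356172633452
(23.5, -88, 270) -> [ 0.032 -0.001  0.001]
```

Request:
carry_out([
  [0.012,0,0,0,0,0],
  [0.012,0,0,0,0,0],
  [0.008,0,0,0,0,0],
  [0,0,0,0,0,0],
])

```text
time_s: 12.98
tcp_pos: [0.5022, -0.02, 0.2704]
eef_rot: [180.0, 0.0, -16.8]
contact_force: [-1.8, -0.1, -0.2]
gripper_width: 0.0006
gripper_force: 0.9
```

Request:
carry_out([
  [0.005,0,0,0,0,0],
  [0.003,0,0,0,0,0],
  [0,0,0,0,0,0],
])

```text
time_s: 13.35
tcp_pos: [0.5028, -0.0205, 0.2703]
eef_rot: [180.0, 0.3, -16.8]
contact_force: [-15.8, 8.1, 9.9]
gripper_width: 0.0006
gripper_force: 8.8
```

```bash
python3 -c "
from h import *
go((23.5,-88,270))"
```

```text
t 13.35 hopper mm [ 23.7 -88.6 270.3] rot [179.98   0.32 -16.77] F_h [-17.4   3.3   9.9] w 0.0005627188590481653
(23.5, -88, 270) -> [-0.    -0.001  0.001]
```

Bolt is home (17 N at x 23.7, 23.5 expected). Backing off for a final check.

Request:
carry_out([
  [-0.03,0,0,0,0,0],
  [0,0,-0.1,0,0,0],
  [0,0,-0.1,0,0,0],
  [-0.08,-0.08,0,0,0,0],
  [0,-0.1,0,0,0,0],
])

```text
time_s: 13.98
tcp_pos: [0.4782, 0.0814, 0.3728]
eef_rot: [-179.8, -0.2, -16.8]
contact_force: [1.6, 1.1, 0.1]
gripper_width: 0.0002
gripper_force: 0.0
```

Request:
carry_out([
  [0,-0.12,0,0,0,0],
  [0,-0.12,0,0,0,0],
  [0,-0.12,0,0,0,0],
  [0,-0.12,0,0,0,0],
  [0,0,0,0,0,0],
])

```text
time_s: 14.6
tcp_pos: [0.5489, 0.3144, 0.3681]
eef_rot: [179.9, 0.1, -16.6]
contact_force: [-0.8, -0.6, -0.6]
gripper_width: 0.0007
gripper_force: 0.0
```

```bash
python3 - <<'E'
from h import *
import cv2
go()
a=r.capture('top')[225:355,235:395,::-1];b=r.capture('scene')[170:300,265:395,::-1]
f=lambda t,k:cv2.convertScaleAbs(cv2.resize(t,None,fx=k,fy=k,interpolation=cv2.INTER_CUBIC),alpha=1.5)
cv2.imwrite('pics/end.png',np.hstack([f(a,2.7),f(b,2.7)]))
E
```

```text
t 14.6 hopper mm [-26.7 245.6 368.1] rot [ 1.7988e+02  5.0000e-02 -1.6630e+01] F_h [-0.6 -0.8 -0.6] w 0.0007349139513887293
```

View pics/end.png

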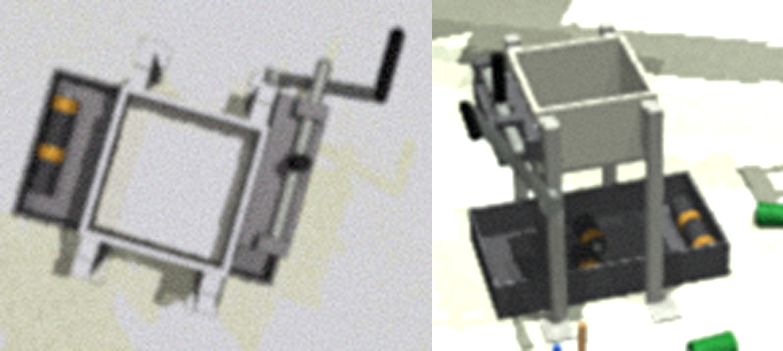

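The hopper is empty, the lever is shut with the rod across it, and four cells lie in the tray: two at its +y end and two near (590,245).

```bash
python3 -c "
from plant import r
print(r.close_job())"
```

```text
the job is handed in; nothing more can be done
None
```

The collector is emptied and the job is handed in at about 15 s: all four cells are in the tray, the trap door is shut, the bolt is home, and the mug, mouse and pen cup were not touched; no verdict came back.

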